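# Cure a bonded connector in the UV box

## Robot

A 7-joint arm with a two-finger parallel gripper is mounted at the origin on the work surface; the furniture and walls round the work are solid. World frame = base frame: x ahead of the robot, y to its left, z up, the work surface at z = 0. Lengths are in m, angles in rad, forces in N, time in s.
With the tool pointing down it reaches from about 0.35 to 0.9 m from the base axis. Payload 8.1 kg.
Tool frame: the origin (TCP) lies midway between the tips of the shut fingers; the grasp point (between the pads) lies behind it (arm.tcp_to_grasp is the z of the grasp point in the tool frame, in m); z points along the fingers, y is the line along which they close (so a half turn about z gives the same grasp; the last joint's range is limited). The gripper opens to 92 mm and grips with 3 to 60 N. Pads are 19 mm wide; open, the fingers measure 130 mm over their backs; the gripper's body (75 mm by 190 mm) begins 47 mm behind the grasp point.
Start: joints at [1.02, 0.434, 0.025, 1.573, -0.012, 1.134, -0.075], TCP at [0.271, -0.563, 0.227] pointing down, gripper open.
Joint ranges: [-2.62, 2.62], [-0.44, 2.09], [-1.27, 1.32], [0.08, 2.57], [-1.32, 4.46], [0.12, 2], [-2.74, 2.74]. Speed limits (rad/s): [2.22, 2.22, 3.01, 3.01, 3.14, 3.14, 3.14].

## Interface

Orientations are given as a rotation vector (axis times angle).
In Python, from cell import readout, vision, arm gives the robot as it stands.
- The arm moves only by the tool carry_out, never from a script. Its argument "increments" is one flat list of numbers, 6 for each row, row after row: the shift along the world's x, y, z in mm, then the turn, a rotation vector about the world's x, y, z in rad. In form: [tx, ty, tz, wx, wy, wz, tx, ty, tz, wx, wy, wz, ...]. A call has 1 to 20 rows; each row shifts and turns the commanded pose from where the row before left it; what a row does not reach is not made up. A row lasts 1/8 s, in which the tool goes at most 62.5 mm and 10.7 degrees, less where a joint would pass 70% of its speed; a pose out of reach is approached as far as the arm can. A call with a gripper value outside its range is refused whole. "grip" is the closure, from 0 (fully open) to 1 (shut), set as the call begins (left out, the last holds). The fingers move at their own pace and stop on an object; "newtons" is the grip in N (left out, the last holds). Time passes only in rows, so rows that do not move let the fingers close. It gives the time, the measured TCP pose, the force, the opening and the grip force at its end, in the units of the state.
- readout.observe(): the state, without advancing time (a new reading comes with each control period).
- vision.get_image(name): name is "scene" or "top"; returns the picture (480x640x3 uint8, red, green, blue); there is no depth.
- vision.calibration(name): a dict with "fov_y" (degrees; the focal length in pixels is half the picture's height over the tangent of half this angle, whatever the lens; pixels are square), "cx", "cy" (the principal point, pixels), "pose" (4x4, takes a point from camera to world coordinates). Camera axes: x right, y up, looking along -z (the intrinsics and any distortion apply to the point x, -y, -z); pixel columns grow to the right and rows downward; lengths in m; the calibration is good to about 2 mm. A picture is of the moment at which its call begins. calibration takes no time and is no camera call.
- arm.sign_off(): hands the job in; it is judged then, once.
The state is a dict: "clock": time; "joints": joint angles; "dq": joint speeds; "joint_efforts": joint torques, N m; "position": TCP position; "ee_rot": TCP orientation; "force": force on the tool from outside, world axes, zero at the start; "ft_torque": the same for the moment, N m; "width": opening from 0.0 (shut) to 1.0 (fully open); "gripper_force": force on a finger pad.
Only numpy, scipy, OpenCV 4.12 (cv2) and the standard library are available. Lean on these libraries where they do the work, as an engineer would, in place of code of your own. Each camera call takes 0.05 s, during which the arm holds its last target. There are 200 camera calls.

## Task

Cure the bonded grey connector that stands in the small white UV curing box: tip the open lid over so that it drops shut, then pull the red lamp knob on the front of the box out to its click stop, leave it out for at least three seconds, and push it fully home again. Never have the lamp on (knob out) while the lid is open, keep the connector standing in the chamber, and leave the parts bin, the two cartons and the black connector beside the box where they are.

Things in the scene. Friction and masses are not known exactly. Their poses are not given: they have to be found in the camera images.
- uv_box: White UV curing box, fixed, 100 deep (x) x 190 wide (y) x 160 mm high. Origin at the centre of its underside on the bench; its -x points out of the front face (x = -50 mm), +y to the robot's left. Left part (y -35 to +95 mm): open-topped chamber, walls 8 mm, floor 92 mm above the bench. Right part (y -95 to -35 mm): closed control column with the knob on its front. Yaw 0.18 to 0.40.
- lid (a joint): Hinge angle of the lid, rad. 0 = shut, flat on the rim. It stands open at about 1.9, leaning past upright to the left (box +y) on its stop. Pushed to the right below about 1.4 it falls shut by its own weight, slowed by a damper, in about a second or two. Under 3 N at its edge moves it.
- lid_hinge (a point): Point on the lid's hinge line, midway along it, at the top of the box's left wall (box frame x 0, y +95, z +160 mm). The hinge line runs along the box's x axis.
- lid_edge (a point): Middle of the lid's free edge, 130 mm from the hinge line, mid-thickness. The lid is a white plate 100 (along the hinge) x 130 x 10 mm with an amber window on its outer face (14 mm thick there) and a black tab that goes 15 mm beyond the free edge.
- knob (a joint): Travel of the lamp knob, m: 0 = fully home (lamp off), 0.016 = out at its click stop (lamp on). It moves straight out along the box's -x. A click mechanism snaps it to the end it is nearer to (hump at 0.008); about 7 N moves it off either end.
- knob_head (a point): Centre of the red mushroom head of the lamp knob: 34 mm across, from 10 mm behind to 8 mm in front of this point. Axis level, along the box's x, 135 mm above the bench. At home this point is 40 mm before the box's front face; between face and head is a round neck, 12 mm thick, 27 mm long (43 when out), open from above for fingers on both sides to hook the head. Green band shows when out.
- connector_mid (a point): Centre (half-way up) of the grey connector that stands upright and loose on the chamber floor: 28 mm across, 53 mm tall.
- parts_bin: Blue open-front parts bin, 152 x 106 x 68 mm, right of the box; leave alone. Origin at the centre of its underside.
- blue_carton: Blue carton 100 x 68 x 45 mm, left of the box; leave alone. Origin at the centre of its underside.
- black_connector: Black connector lying on the bench at the right, 53 x 32 x 32 mm; leave alone. Origin at its underside.
- red_carton: Small red carton 50 x 60 x 30 mm at the right; leave alone. Origin at the centre of its underside.

How it is judged:
By the outcome, as a careful person would: the job done as asked, in the order asked, and still so for the second after the job is handed in, with the robot touching nothing.
It also fails if it takes over 48 s, if anything falls off the work surface, if the arm or the gripper's body presses on something with over 40 N, if the wrist force passes 120 N, or if a joint passes its speed limit or range.

## Working session

There is one attempt and no reset: what is moved stays moved. The work goes in short steps, Python scripts to look and compute and a tool call to move; the robot and the scene stay as the last step left them, time stands still between calls to the robot, and variables do not carry over. Pictures are saved under pics/ and viewed, at most 10 in all, crops included, and the job is handed in when it is done.

Besides the shell and the picture viewer there is one more tool, called after "Call:" by a JSON object that holds its "op" and its "data", one argument or row to a line. carry_out: Moves the arm, as the interface text tells. Its arguments: {"type":"object","properties":{"increments":{"type":"array","items":{"type":"number"}},"grip":{"type":"number"},"newtons":{"type":"number"}},"required":["increments"]}

```bash
mkdir -p pics; ls
python3 - <<'E'
from cell import readout, vision, arm
import cv2
for n in("scene","top"):
    im=vision.get_image(n); cv2.imwrite(f"pics/{n}0.png",im[:,:,::-1]); print(n,vision.calibration(n))
s=readout.observe(); print({k:s[k] for k in("clock","position","ee_rot","width")}, arm.tcp_to_grasp)
E
```

```text
pics
scene {'fov_y': 52.44343265461889, 'cx': 325.38331517556713, 'cy': 237.55242715073376, 'pose': array([[ 0.92885493,  0.27751498, -0.24538532,  0.27328093],
       [-0.3703683 ,  0.70906513, -0.60004497, -0.55189369],
       [ 0.00747271,  0.64823767,  0.76140139,  0.86396378],
       [ 0.        ,  0.        ,  0.        ,  1.        ]])}
top {'fov_y': 49.378395279057415, 'cx': 322.0320661817781, 'cy': 242.15745609441947, 'pose': array([[-0.00557061,  0.99617304, -0.08722523,  0.39064392],
       [-0.99993471, -0.00641935, -0.00945296,  0.05419598],
       [-0.00997672,  0.08716688,  0.99614376,  1.2185594 ],
       [ 0.        ,  0.        ,  0.        ,  1.        ]])}
{'clock': 0.1, 'position': array([ 0.27038369, -0.56297262,  0.22600864]), 'ee_rot': array([-3.06185078e+00, -6.97162655e-01,  6.79900108e-04]), 'width': 0.9979021773142644} -0.0188
```

View pics/scene0.png

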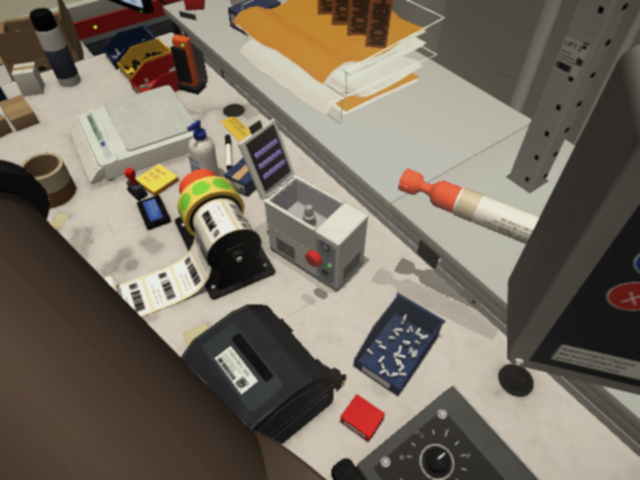

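View pics/top0.png

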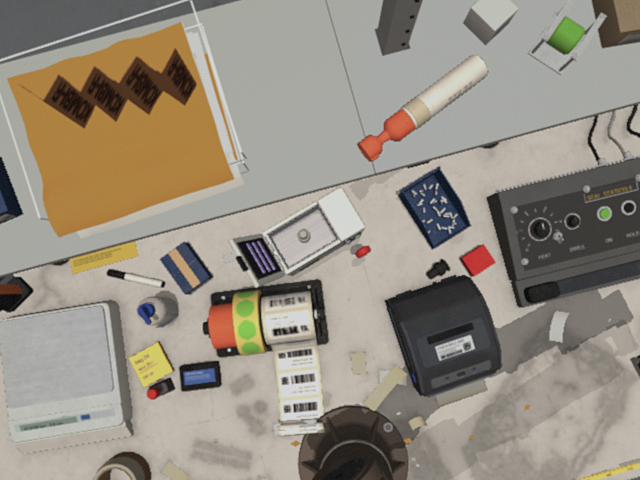

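The scene picture shows the box near (315,230) with the red knob at (314,257). In the top view the box spans (265..365, 190..275), with the knob at (362,251) and the open lid at (257,257). I'll zoom in on both for corners.

```bash
python3 - <<'E'
import cv2,numpy as np
a=cv2.imread("pics/top0.png")[180:290,225:385]; b=cv2.imread("pics/scene0.png")[110:300,230:380]
a=cv2.resize(a,None,fx=5,fy=5,interpolation=cv2.INTER_CUBIC); b=cv2.resize(b,None,fx=3,fy=3,interpolation=cv2.INTER_CUBIC)
cv2.imwrite("pics/ta.png",a);cv2.imwrite("pics/sb.png",b)
E
cat > h.py <<'E'
import numpy as np
from cell import vision
def ray(n,u,v):
    c=vision.calibration(n);f=240/np.tan(np.radians(c["fov_y"])/2)
    d=c["pose"][:3,:3]@np.array([(u-c["cx"])/f,-(v-c["cy"])/f,-1]);return c["pose"][:3,3],d/np.linalg.norm(d)
def plane(n,u,v,z):
    o,d=ray(n,u,v);return o+d*(z-o[2])/d[2]
def tri(pa,pb):
    o1,d1=ray("scene",*pa);o2,d2=ray("top",*pb)
    s=np.linalg.lstsq(np.c_[d1,-d2],o2-o1,rcond=None)[0]
    p,q=o1+s[0]*d1,o2+s[1]*d2;return (p+q)/2,np.linalg.norm(p-q)
E
```

```text
(no output)
```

View pics/ta.png

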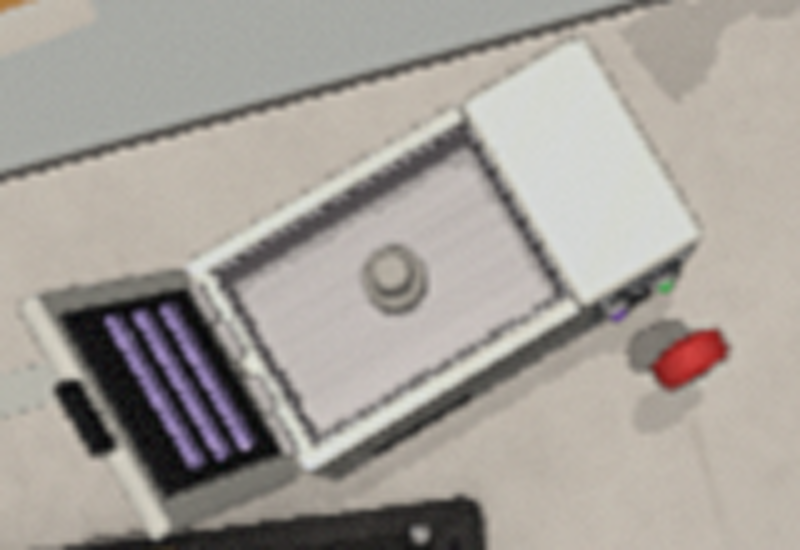

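View pics/sb.png

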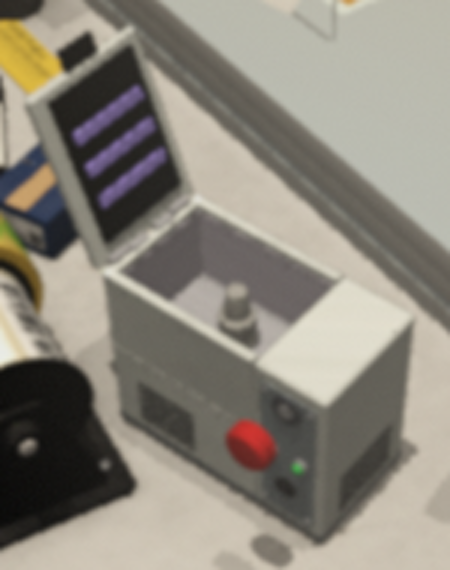

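The top crop shows the rim corners (crop pixels): front-left (308,470), back-left (190,265), back-right (582,38), front-right (700,235). The knob head is at about (690,359), and the lid's free-edge corners are at (25,300) and (160,535). In the scene crop the knob face is at (252,445).

Run:
```python
from h import *
t=lambda x,y:((x+.5)/5-.5+225,(y+.5)/5-.5+180)
s=lambda x,y:((x+.5)/3-.5+230,(y+.5)/3-.5+110)
C=np.array([plane("top",*t(*p),.16) for p in[(308,470),(190,265),(582,38),(700,235)]])
FL,BL,BR,FR=C;print(C.round(4));print("sizes",[np.linalg.norm(a-b).round(4) for a,b in((FL,BL),(BL,BR),(BR,FR),(FR,FL))])
ctr=C.mean(0);v=(FL-FR)+(BL-BR);w=(BL-FL)+(BR-FR)
yaw=(2*np.arctan2(-v[0],v[1])+np.arctan2(w[1],w[0]))/3;print("ctr",ctr,"yaws",np.arctan2(-v[0],v[1]),np.arctan2(w[1],w[0]),yaw)
print("knob top@.135",plane("top",*t(690,359),.142))
print("tri corners",tri(s(322,408),t(700,235)),tri(s(105,268),t(308,470)),tri(s(412,320),t(582,38)))
print("knob tri",tri(s(254,444),t(690,359)))
R=np.array([[np.cos(yaw),-np.sin(yaw)],[np.sin(yaw),np.cos(yaw)]])
for n,b in(("hinge",(0,.095)),("lidedge",(0,.095+.13*np.sin(1.9-np.pi/2))),("knob",(-.09,-.065))):print(n,ctr[:2]+R@b)
print("lid corners tri",tri(s(30,102),t(160,535)),tri(s(130,32),t(25,300)))
# conn, bin
print("conn",plane("top",*t(394,275),.145))
from scipy.spatial.transform import Rotation as Ro
from cell import readout
print(Ro.from_rotvec(readout.observe()["ee_rot"]).as_matrix().round(3))
```

```text
[[ 0.4198  0.1372  0.16  ]
 [ 0.5037  0.1854  0.16  ]
 [ 0.5964  0.0247  0.16  ]
 [ 0.5146 -0.0227  0.16  ]]
sizes [np.float64(0.0967), np.float64(0.1856), np.float64(0.0945), np.float64(0.1859)]
ctr [0.50863674 0.08113998 0.16      ] yaws 0.5289003691383393 0.5237042780987626 0.5271683387918137
knob top@.135 [ 0.46520913 -0.01926969  0.142     ]
tri corners (array([ 0.51413336, -0.02266129,  0.15865866]), np.float64(0.001324707768853731)) (array([0.42073274, 0.13641172, 0.16729279]), np.float64(0.0022122835886048417)) (array([0.59683659, 0.0245318 , 0.15943778]), np.float64(0.0007162763380205823))
knob tri (array([ 0.46701402, -0.01982148,  0.14017029]), np.float64(0.00345111382741211))
hinge [0.46084336 0.16324232]
lidedge [0.43969975 0.19956408]
knob [ 0.4635563  -0.02031323]
lid corners tri (array([0.39524785, 0.18035565, 0.28177088]), np.float64(0.0034360265682667934)) (array([0.47846892, 0.23057742, 0.2785913 ]), np.float64(0.000430260365373142))
conn [0.50058235 0.10282328 0.145     ]
[[ 0.901  0.433 -0.001]
 [ 0.433 -0.901  0.001]
 [-0.    -0.001 -1.   ]]
```

Sizes, heights and the two-view residuals all agree. The measured yaw is about 0.527, outside the stated range, but both cameras confirm it. Next I'll lift, swing over and go to the left of the lid with the fingers shut.

Call:
{"op": "carry_out", "data": {
  "increments": [0,0,50,0,0,0,0,0,50,0,0,0,0,0,50,0,0,0,10,20,50,0,0,0,20,35,0,0,0,0,20,35,0,0,0,0,20,35,0,0,0,0,20,35,0,0,0,0,20,35,0,0,0,0,20,35,0,0,0,0,20,35,0,0,0,0,20,35,0,0,0,0,20,35,0,0,0,0],
  "grip": 1
}}

```text
clock: 1.72
position: [0.4609, -0.2271, 0.4264]
ee_rot: [-3.063, -0.697, 0.001]
force: [0.3, -1.0, -0.3]
width: 0.009
gripper_force: 0.0
```

Run:
```python
from cell import readout
s=readout.observe();print(s["clock"],s["position"],s["ee_rot"],s["joints"],s["force"])
```

```text
1.725 [ 0.46090821 -0.22713264  0.42644033] [-3.06294699e+00 -6.97263534e-01  8.50703235e-04] [ 0.51009295  0.163583   -0.18899542  1.4683461   0.03069115  1.51316362
 -0.80136082] [ 0.27470636 -0.9803367  -0.29218597]
```

Call:
{"op": "carry_out", "data": {
  "increments": [0,36,0,0,0,0.006,0,36,0,0,0,0.006,0,36,0,0,0,0.006,0,36,0,0,0,0.006,-4,36,0,0,0,0.006,-4,36,0,0,0,0.006,-5,36,0,0,0,0.006,-5,36,0,0,0,0.006,-5,36,0,0,0,0.006,-5,36,0,0,0,0.006,-6,36,0,0,0,0.006,-6,36,0,0,0,0.006,-6,36,0,0,0,0.006,-6,22,0,0,0,0]
}}

```text
clock: 3.48
position: [0.4078, 0.2632, 0.4263]
ee_rot: [-3.033, -0.819, 0.001]
force: [0.1, 1.0, -0.2]
width: 0.006
gripper_force: 0.0
```

Run:
```python
from cell import readout,vision
import cv2
s=readout.observe();print(s["clock"],s["position"],s["ee_rot"],s["joints"],s["force"])
a=vision.get_image("scene")[60:310,150:400,::-1];b=vision.get_image("top")[150:400,200:450,::-1]
cv2.imwrite("pics/c1.png",cv2.resize(cv2.hconcat([a,b]),(800,400)))
```

```text
3.475 [0.40780269 0.26318024 0.42633776] [-3.03274639e+00 -8.18963094e-01  1.38473080e-03] [-0.14063884  0.15742172 -0.63597389  1.50137081  0.09278513  1.51412141
 -1.81930924] [ 0.07110497  1.0022482  -0.19726606]
```

View pics/c1.png

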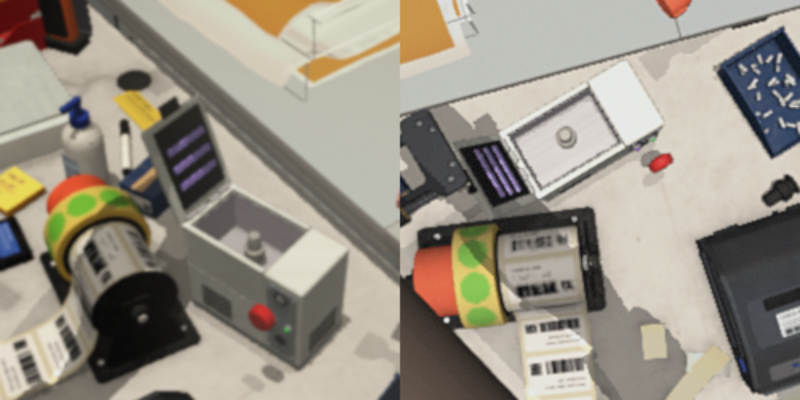

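The lid still stands open, with the connector upright in the chamber. The gripper is left of the lid and clear of it, so I'll descend to z of about 0.262 and push to the right.

Call:
{"op": "carry_out", "data": {
  "increments": [0,0,-40,0,0,0,0,0,-40,0,0,0,0,0,-40,0,0,0,0,0,-30,0,0,0,0,0,-14,0,0,0,0,0,0,0,0,0,7.5,-13,0,0,0,0,7.5,-13,0,0,0,0,7.5,-13,0,0,0,0,7.5,-13,0,0,0,0,7.5,-13,0,0,0,0,7.5,-13,0,0,0,0]
}}

```text
clock: 5.08
position: [0.4541, 0.1826, 0.2627]
ee_rot: [3.034, 0.816, 0.0]
force: [0.1, 0.9, 0.3]
width: 0.009
gripper_force: 0.3
```

Call:
{"op": "carry_out", "data": {
  "increments": [7.5,-13,0,0,0,0,7.5,-13,0,0,0,0,7.5,-13,0,0,0,0,7.5,-13,0,0,0,0,7.5,-13,0,0,0,0,0,0,0,0,0,0,0,0,20,0,0,0,0,0,40,0,0,0,0,0,0,0,0,0]
}}

```text
clock: 6.2
position: [0.4921, 0.1201, 0.3256]
ee_rot: [-3.033, -0.818, -0.008]
force: [0.7, 0.8, -0.7]
width: 0.001
gripper_force: 0.0
```

Run:
```python
from cell import readout,vision
import cv2
s=readout.observe();print(s["clock"],s["position"],s["ee_rot"],s["joints"],s["force"])
a=vision.get_image("scene")[60:310,150:400,::-1];b=vision.get_image("top")[150:400,200:450,::-1]
cv2.imwrite("pics/c2.png",cv2.resize(cv2.hconcat([a,b]),(800,400)))
```

```text
6.2 [0.4921445  0.12009515 0.32555204] [-3.03292228 -0.81785237 -0.00812235] [ 0.10494293  0.21727025 -0.54605827  1.66757767  0.11753548  1.28425037
 -1.50740479] [ 0.68174425  0.81595388 -0.73471397]
```

View pics/c2.png

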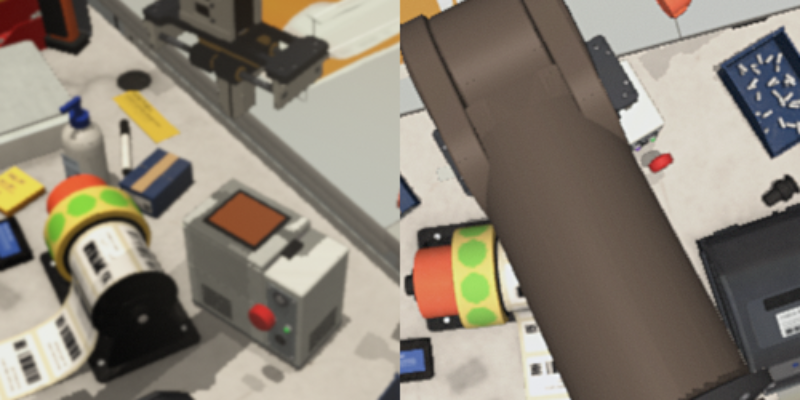

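The lid is shut and flat on the box, amber window up, with the knob still home. Next I'll go over the knob neck with the fingers half open and stop just above it to check.

Call:
{"op": "carry_out", "data": {
  "increments": [-1,-32,0,0,0,0,-1,-32,0,0,0,0,-2,-32,0,0,0,0,-2,-31,-10,0,0,0,0,0,-40,0,0,0,0,0,-40,0,0,0,0,0,-25,0,0,0,0,0,0,0,0,0],
  "grip": 0.45,
  "newtons": 10
}}

```text
clock: 7.3
position: [0.483, -0.0084, 0.2054]
ee_rot: [-3.032, -0.817, 0.008]
force: [0.6, 0.4, 0.2]
width: 0.551
gripper_force: 0.0
```

Run:
```python
from cell import readout,vision
import cv2
s=readout.observe();print(s["clock"],s["position"],s["ee_rot"],s["width"],s["force"])
a=vision.get_image("scene")[120:320,230:430,::-1];b=vision.get_image("top")[180:320,280:420,::-1]
cv2.imwrite("pics/c3.png",cv2.hconcat([cv2.resize(a,(400,400)),cv2.resize(b,(400,400))]))
```

```text
7.3 [ 0.48302935 -0.00840687  0.20536908] [-3.03193852 -0.81677675  0.00816288] 0.5506893775403272 [0.56924052 0.36669974 0.24341304]
```

View pics/c3.png

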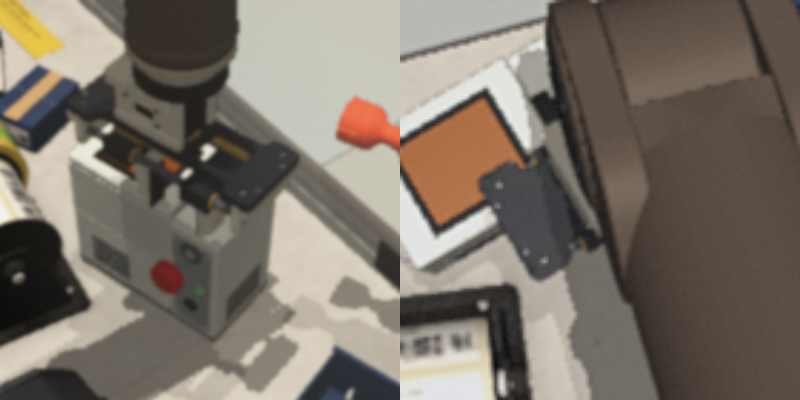

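The picture shows both fingers above the box front and straddling the knob at crop (167,277). The left fingertip is near crop (152,207). I'll check where the calibration projects it.

Run:
```python
from cell import vision
import numpy as np
c=vision.calibration("scene");f=240/np.tan(np.radians(c["fov_y"])/2)
def pr(p):
    q=np.linalg.inv(c["pose"])@np.r_[p,1];return c["cx"]+f*q[0]/-q[2],c["cy"]-f*q[1]/-q[2]
for o in((.0,.025),(0,.044),(-.0095,.025),(-.0095,.044),(-.0095,-.025),(-.0095,-.044)):
    R=np.array([[.8643,-.5029],[.5029,.8643]]);p=np.r_[np.array([.483,-.0084])+R@o,.2054];u,v=pr(p);print(o,(u-230)*2,(v-120)*2)
print([((u-230)*2,(v-120)*2) for u,v in[pr((.4636-.008*.864,-.0203-.008*.503,.135))]])
```

```text
(0.0, 0.025) 156.6736620710103 203.85962702400866
(0, 0.044) 140.69782051688185 194.34499546518867
(-0.0095, 0.025) 150.02824675845795 209.93367014608913
(-0.0095, 0.044) 134.02090154476855 200.31578058442437
(-0.0095, -0.025) 193.48199967496612 236.04252148974768
(-0.0095, -0.044) 210.52001008421178 246.27967826240717
[(np.float64(158.3554680260712), np.float64(285.67422454600353))]
```

The projection agrees with the fingertips, and the knob centre lies within about 2 mm of the prediction. I'll shift by +4, +2 mm and descend.

Call:
{"op": "carry_out", "data": {
  "increments": [4,2,-20,0,0,0,0,0,-20,0,0,0,0,0,-12,0,0,0,0,0,-8,0,0,0,0,0,0,0,0,0]
}}

```text
clock: 8.02
position: [0.4891, -0.0064, 0.1478]
ee_rot: [3.034, 0.816, -0.0]
force: [0.1, -0.3, 0.1]
width: 0.549
gripper_force: 0.0
```

Call:
{"op": "carry_out", "data": {
  "increments": [-2,0,-9,0,0,0,0,0,-9,0,0,0,0,0,-8,0,0,0,0,0,0,0,0,0]
}}

```text
clock: 8.52
position: [0.4866, -0.0064, 0.121]
ee_rot: [-3.033, -0.816, 0.002]
force: [-0.5, 0.1, 0.3]
width: 0.551
gripper_force: 0.0
```

Call:
{"op": "carry_out", "data": {
  "increments": [0,0,0,0,0,0,0,0,0,0,0,0,0,0,0,0,0,0,0,0,0,0,0,0],
  "grip": 1,
  "newtons": 8
}}

```text
clock: 9.02
position: [0.4872, -0.0064, 0.1219]
ee_rot: [3.034, 0.816, 0.0]
force: [-0.1, 0.7, 0.5]
width: 0.163
gripper_force: 0.0
```

Call:
{"op": "carry_out", "data": {
  "increments": [0,0,0,0,0,0,0,0,0,0,0,0,-3.5,-2,0,0,0,0,-3.5,-2,0,0,0,0,-3.5,-2,0,0,0,0,0,0,0,0,0,0]
}}

```text
clock: 9.78
position: [0.475, -0.0134, 0.1217]
ee_rot: [3.033, 0.815, -0.004]
force: [-3.8, -1.1, 5.8]
width: 0.125
gripper_force: 8.0
```

Call:
{"op": "carry_out", "data": {
  "increments": [-3.5,-2,0,0,0,0,-3.5,-2,0,0,0,0,0,0,0,0,0,0]
}}

```text
clock: 10.15
position: [0.4718, -0.0153, 0.1224]
ee_rot: [-3.033, -0.817, -0.008]
force: [7.6, 3.8, -2.6]
width: 0.125
gripper_force: 8.0
```

Run:
```python
from cell import readout,vision
import cv2
s=readout.observe();print(s["clock"],s["position"],s["width"],s["force"])
a=vision.get_image("scene")[180:300,250:370,::-1]
cv2.imwrite("pics/c4.png",cv2.resize(a,(600,600),interpolation=cv2.INTER_CUBIC))
```

```text
10.15 [ 0.47184315 -0.01527102  0.12244781] 0.12495497025770444 [ 7.56693855  3.76441026 -2.58842976]
```

View pics/c4.png

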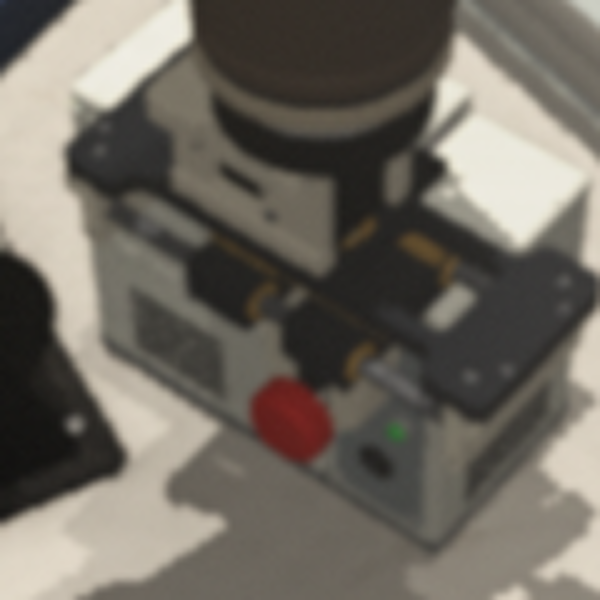

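The knob moved about (-5,+6) px, which matches 16 mm of travel, and 8.5 N now resists at the stop, so the lamp is on with the lid shut. I'll hold it for over 3 s and firm up the grip.

Call:
{"op": "carry_out", "data": {
  "increments": [0,0,0,0,0,0,0,0,0,0,0,0,0,0,0,0,0,0,0,0,0,0,0,0,0,0,0,0,0,0,0,0,0,0,0,0,0,0,0,0,0,0,0,0,0,0,0,0,0,0,0,0,0,0,0,0,0,0,0,0,0,0,0,0,0,0,0,0,0,0,0,0,0,0,0,0,0,0,0,0,0,0,0,0,0,0,0,0,0,0,0,0,0,0,0,0,0,0,0,0,0,0,0,0,0,0,0,0]
}}

```text
clock: 12.45
position: [0.4719, -0.0153, 0.1225]
ee_rot: [-3.033, -0.817, -0.008]
force: [6.2, 3.9, -2.9]
width: 0.129
gripper_force: 8.0
```

Call:
{"op": "carry_out", "data": {
  "increments": [0,0,0,0,0,0,0,0,0,0,0,0,0,0,0,0,0,0,0,0,0,0,0,0,0,0,0,0,0,0,0,0,0,0,0,0,0,0,0,0,0,0,0,0,0,0,0,0,0,0,0,0,0,0,0,0,0,0,0,0,0,0,0,0,0,0,0,0,0,0,0,0,0,0,0,0,0,0,0,0,0,0,0,0],
  "newtons": 30
}}

```text
clock: 14.2
position: [0.4719, -0.0153, 0.1224]
ee_rot: [-3.033, -0.817, -0.008]
force: [6.5, 4.7, -3.0]
width: 0.121
gripper_force: 30.0
```

Call:
{"op": "carry_out", "data": {
  "increments": [3.5,2,0,0,0,0,3.5,2,0,0,0,0,3.5,2,0,0,0,0,3.5,2,0,0,0,0,2,1,0,0,0,0,0,0,0,0,0,0,0,0,0,0,0,0]
}}

```text
clock: 15.08
position: [0.4858, -0.0071, 0.1223]
ee_rot: [3.033, 0.817, 0.001]
force: [-0.3, 3.0, 8.1]
width: 0.118
gripper_force: 30.0
```

Call:
{"op": "carry_out", "data": {
  "increments": [1.7,1,0,0,0,0,0.9,0.5,0,0,0,0,0,0,0,0,0,0]
}}

```text
clock: 15.45
position: [0.4859, -0.007, 0.1221]
ee_rot: [3.033, 0.815, -0.007]
force: [-11.2, -1.9, 20.2]
width: 0.12
gripper_force: 30.0
```

Home stop reached: there was no further movement and the force rose. I'll release, lift clear and check.

Call:
{"op": "carry_out", "data": {
  "increments": [-1.7,-1,0,0,0,0,0,0,0,0,0,0,0,0,0,0,0,0,0,0,0,0,0,0,0,0,15,0,0,0,0,0,20,0,0,0,0,0,30,0,0,0,0,0,40,0,0,0,0,0,40,0,0,0,0,-40,20,0,0,0,0,-45,0,0,0,0,0,-45,0,0,0,0,0,-45,0,0,0,0,0,0,0,0,0,0],
  "grip": 0.45
}}

```text
clock: 17.2
position: [0.4858, -0.1859, 0.2874]
ee_rot: [3.035, 0.807, -0.0]
force: [-0.4, 0.7, 0.3]
width: 0.549
gripper_force: 0.0
```

Run:
```python
from cell import readout,vision
import cv2
s=readout.observe();print(s["clock"],s["position"],s["width"],s["force"])
im=vision.get_image("scene");h=cv2.cvtColor(im,cv2.COLOR_RGB2HSV)
def c(p):
    i=cv2.cvtColor(cv2.imread(p),cv2.COLOR_BGR2RGB) if isinstance(p,str) else p
    h=cv2.cvtColor(i,cv2.COLOR_RGB2HSV)[235:285,290:340];m=(((h[...,0]<8)|(h[...,0]>172))&(h[...,1]>150)&(h[...,2]>80)).astype('uint8');M=cv2.moments(m,True)
    return M["m00"],M["m10"]/M["m00"],M["m01"]/M["m00"]
print("knob before",c("pics/scene0.png"),"now",c(im))
a=im[160:310,240:440,::-1];b=vision.get_image("top")[150:300,250:450,::-1]
cv2.imwrite("pics/c5.png",cv2.resize(cv2.vconcat([a,b]),(800,1200))[:, :] if 0 else cv2.resize(cv2.hconcat([a,b]),(800,300)))
```

```text
17.2 [ 0.4857618  -0.18587361  0.28742423] 0.5489183802903324 [-0.40109223  0.72345251  0.33826804]
knob before (168.0, 23.345238095238095, 22.410714285714285) now (174.0, 23.25287356321839, 22.57471264367816)
```

View pics/c5.png

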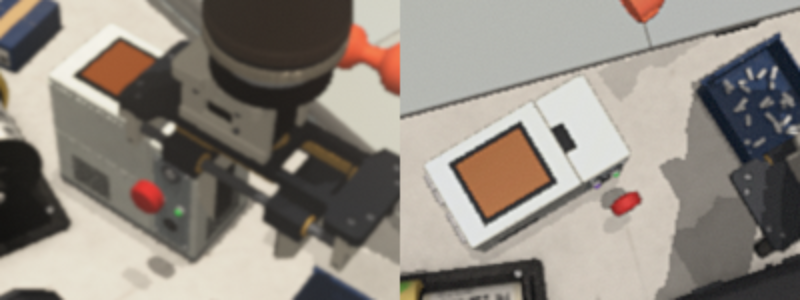

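The knob centroid is back within 0.2 px of its home position, the lid is shut, and the gripper is free in the air.

```bash
python3 -c "
from cell import arm
print(arm.sign_off())"
```

```text
the job is handed in; nothing more can be done
None
```

The job is handed in, and the result hasn't been reported back: the lid is shut, the lamp knob was out for over 4 s and is fully home again, and nothing else was touched, though I couldn't see the connector once the lid was down.

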